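# Shim the short foot of the dumbbell rack by feel

### The arm

A 7-joint arm with a two-finger parallel gripper is mounted at the origin on the work surface. World frame = base frame: x ahead of the robot, y to its left, z up, the work surface at z = 0. Lengths are in m, angles in rad, forces in N, time in s.
With the tool pointing down it reaches from about 0.35 to 0.9 m from the base axis. Payload 19.9 kg.
Tool frame: the origin (TCP) lies midway between the tips of the shut fingers; the grasp point (between the pads) lies 19 mm behind it; z points along the fingers, x is the direction in which the jaws open and shut, and the axes are right-handed (so a half turn about z gives the same grasp; the last joint's range is limited). The gripper opens to 85 mm and grips with 20 to 120 N. Pads are 22 mm wide; open, the fingers measure 114 mm over their backs; the gripper's body (76 mm by 85 mm) begins 54 mm behind the grasp point. The pads swing forward as they close: fully open they stand 13 mm farther back than shut.
Start: joints at [1.248, 0.417, -0.01, 1.614, 0.005, 1.111, -0.053], TCP at [0.173, -0.601, 0.231] pointing down, gripper open.
Joint ranges: [-2.81, 2.81], [-0.39, 2.02], [-1.27, 1.25], [0.06, 2.57], [-1.19, 4.33], [0.19, 2], [-2.82, 2.82]. Speed limits (rad/s): [1.89, 1.89, 2.39, 2.39, 3.01, 3.01, 3.01].

### API

Orientations are given as a rotation vector (axis times angle).
In Python, from cell import * gives the robot as it stands.
- The arm moves only by the tool send_rows, never from a script. Its argument "targets" is one flat list of numbers, 7 for each row, row after row: the shift along the world's x, y, z in cm, then the turn, a rotation vector about the world's x, y, z in rad, then the finger opening in cm, from 0 to 8.54. In form: [dx, dy, dz, ax, ay, az, claw, dx, dy, dz, ax, ay, az, claw, ...]. A call has 1 to 10 rows; each row is the pose to reach, as a shift and turn from the pose commanded when the call began; what a row does not reach only later rows make up. A row lasts 1/8 s, in which the tool goes at most 62.5 mm and 10.7 degrees, less where a joint would pass 70% of its speed; a pose out of reach is approached as far as the arm can. A call with a gripper value outside its range is refused whole. The fingers move at their own pace and stop on an object; the grip force is fixed at half the most. Time passes only in rows, so rows that repeat a pose let the fingers close. It gives the time, the measured TCP pose, the force and the opening at its end, in the units of the state.
- sense(): the state, without advancing time (a new reading comes with each control period).
- camera(name): name is "scene" or "top" or "wrist"; returns a dict with "pixels" (420x560x3 uint8, red, green, blue), "mtx" (3x3 intrinsics, pixels), "T" (4x4, takes a point from camera to world coordinates); the wrist camera has in their place "tool_from_camera" (4x4, takes a point from camera to tool coordinates, whose origin is the TCP and whose axes are the tool frame's). Camera axes: x right, y up, looking along -z (the intrinsics and any distortion apply to the point x, -y, -z); pixel columns grow to the right and rows downward; lengths in m; the calibration is good to about 2 mm. A picture is of the moment at which its call begins: read the wrist's pose just before it. There is no depth.
- close_job(): hands the job in, once; it reports no verdict.
Trained networks look in the newest picture that a camera, given by its name, has taken for a name from the list of things; names that differ only in an ending like _2 or _b are one class to them, and where a whole thing is asked for, a point or a joint stands for the part that bears it (a point fixed in the world has none). Each returns a list of dicts, best first, with "score" (0 to 1); they miss things now and then, are a little off and sometimes report something else, mostly with a low value. They report only what shows in the picture. A call takes as long as a camera call. They do not tell look-alikes from the thing itself.
- silhouettes(camera, thing): "mask" (420x560 bool, what is visible of it) and "uv" ([column, row] in pixels, amid what is visible of it).
The state is a dict: "time": time; "joint_pos": joint angles; "dq": joint speeds; "joint_torque": joint torques, N m; "eef_pos": TCP position; "eef_rot": TCP orientation; "force": force on the tool from outside, world axes, zero at the start; "wrist_torque": the same for the moment, N m; "opening": opening from 0.0 (shut) to 1.0 (fully open).
Only numpy, scipy, OpenCV 4.12 (cv2) and the standard library are available. Lean on these libraries where they do the work, as an engineer would, in place of code of your own. Each camera call takes 0.05 s, during which the arm holds its last target. There are 200 camera calls.

### The job

The front foot with the round knob does not reach the bench. Pick up the tapered feeler blade by its tab and, keeping it flat on the bench and square to the rack, slide it thin end first under the middle of that foot until you feel it go snug; then let go, so that it stays lightly wedged there. Push gently, do not jam it, and leave everything else where it is.

Things in the scene. Friction and masses are not known exactly. Their poses are not given: they have to be found in the camera images.
- feeler: tapered feeler blade, bare aluminium, about 150 g: a wedge 30 mm wide, flat below, with an upright grip tab. Origin on the underside below the tab's centre; z up, x to the thin tip 130 mm ahead. 14 mm thick from x = -30 to 30 mm; then the top slopes evenly down to 2 mm thick at the tip (12 mm per 100 mm). Starts flat on the bench
- feeler_tab (a point): centre of the blade's upright grip tab, 43 mm above the underside; the tab is 40 mm long (blade's x), 14 mm thick (blade's y) and reaches from 14 to 72 mm above the underside; grip it across its 14 mm
- feeler_tip (a point): middle of the blade's thin edge, on the underside
- rack: low grey powder-coated steel dumbbell rack, fixed in place; deck 200 x 440 mm, top 117 mm above the bench. Origin on the bench under the deck's centre; x from the rack's front to its back, away from the robot, y to its left. Two front feet stand out on brackets 140 mm before the origin, 150 mm left and right of it, all below 95 mm
- screw_foot: the front foot that does not reach the bench, left or right by turns: a steel screw with a round black knob (34 mm) on top and a square rubber sole 34 x 34 x 10 mm below. Origin on the bench under the sole's centre, axes as the rack's. The sole hangs level 4.5 to 10.5 mm above the bench, unmeasured and different each time; the screw is seized and does not give
- gap_mouth (a point): point on the bench under the middle of the sole's front edge, where the blade goes in along the rack's x. A blade flat on the bench meets this edge 21 to 71 mm behind its tip; from there the push grows steeply, by some 3 to 5 N per mm. Before that, sliding it lightly on the bench takes 1 N or less; pressed down it takes a quarter to a third of the press
- plain_foot: the other front foot, a plain square post without a knob, standing on the bench on a 34 mm square rubber sole; origin on the bench under it
- collar_a: red plastic spinlock collar, 68 mm across its lobes, 22 mm tall, lying on the bench between the two front feet; origin under its centre; bystander
- collar_b: the second red spinlock collar, same size, lying on the bench to the robot's right; bystander
- grip_trainer: chrome A-shaped hand grip trainer lying on the bench, about 150 x 92 x 22 mm; bystander
- shaker: closed white shaker bottle, 84 mm across, 200 mm tall, standing on the bench at the left; origin under its centre; bystander
- dumbbell_a: black hex dumbbell, 170 x 72 x 62 mm, on the rack's deck (left); bystander
- dumbbell_b: black hex dumbbell, same size, on the rack's deck (right); bystander
- ball_center (a point): centre of a grey hard massage ball, 66 mm across, sitting in a small black tray on the right; bystander
Things that resemble listed ones, but are neither listed nor needed, are in the scene too. Leave any blue look-alike of the screw_foot alone.

How it is judged:
By the outcome, as a careful person would: the job done as asked, in the order asked, and still so for the second after the job is handed in, with the robot touching nothing.
It also fails if it takes over 64 s, if anything falls off the work surface, if the arm or the gripper's body presses on something with over 40 N, if the wrist force passes 120 N, or if a joint passes its speed limit or range.

## Working session

There is one attempt and no reset: what is moved stays moved. The work goes in short steps, Python scripts to look and compute and a tool call to move; the robot and the scene stay as the last step left them, time stands still between calls to the robot, and variables do not carry over. Pictures are saved under pics/ and viewed, about 8 in all and at most 12, crops included, and the job is handed in when it is done.

Besides the shell and the picture viewer there is one more tool, called after "Emit:" in YAML: its name, and indented under it one key for each argument. send_rows: Moves the arm, as the interface text tells. Its arguments: {"type":"object","properties":{"targets":{"type":"array"}},"required":["targets"]}

```bash
mkdir -p pics; ls; cat > h.py <<'E'
from cell import *
import numpy as np, cv2
def ray(c,uv,T=None):
    T=c["T"] if T is None else T
    K=c["mtx"]; p=np.linalg.solve(K,[uv[0],uv[1],1.]); d=T[:3,:3]@np.array([p[0],-p[1],-p[2]])
    return T[:3,3],d/np.linalg.norm(d)
def onplane(c,uv,z,T=None):
    o,d=ray(c,uv,T); return o+d*(z-o[2])/d[2]
def proj(c,P,T=None):
    T=c["T"] if T is None else T
    q=np.linalg.inv(T)@np.r_[P,1]; u=c["mtx"]@np.array([q[0],-q[1],-q[2]]); return u[:2]/u[2]
def tri(rs):
    A=0;b=0
    for o,d in rs:
        M=np.eye(3)-np.outer(d,d); A=A+M; b=b+M@o
    return np.linalg.solve(A,b)
def wristT(c,s):
    from scipy.spatial.transform import Rotation as R
    T=np.eye(4); T[:3,:3]=R.from_rotvec(s["eef_rot"]).as_matrix(); T[:3,3]=s["eef_pos"]; return T@c["tool_from_camera"]
def save(n,c): cv2.imwrite("pics/"+n+".png",c["pixels"][:,:,::-1])
E
python3 - <<'E'
from h import *
s=sense(); print({k:np.round(v,3) for k,v in s.items()})
c={n:camera(n) for n in("scene","top")}
for n in c:
    save(n+"0",c[n]); print(n,c[n].keys(),c[n]["mtx"].round(1).tolist(),c[n]["T"].round(3).tolist())
    for t in "feeler feeler_tab feeler_tip rack screw_foot gap_mouth plain_foot collar_a".split():
        try:
            for r in silhouettes(n,t)[:3]:
                m=r["mask"]; ys,xs=np.nonzero(m)
                print(n,t,round(r["score"],2),np.round(r["uv"],1),m.sum(),(xs.min(),xs.max(),ys.min(),ys.max()),onplane(c[n],r["uv"],0).round(3))
        except Exception as e: print(n,t,e)
E
```

```text
pics
{'time': np.float64(0.0), 'joint_pos': array([ 1.248,  0.418, -0.01 ,  1.614,  0.005,  1.111, -0.053]), 'dq': array([ 0.   , -0.001, -0.   , -0.   ,  0.   , -0.001,  0.   ]), 'joint_torque': array([ 1.0000e-03, -8.6445e+01,  6.7900e-01, -4.3490e+01,  1.9000e-02,
        7.0000e-03, -0.0000e+00]), 'eef_pos': array([ 0.173, -0.6  ,  0.231]), 'eef_rot': array([-2.510e+00,  1.888e+00,  2.000e-03]), 'force': array([-0.092,  0.474,  0.468]), 'wrist_torque': array([ 0.004, -0.027,  0.001]), 'opening': np.float64(0.999)}
scene dict_keys(['pixels', 'mtx', 'T']) [[396.2, 0.0, 278.8], [0.0, 396.2, 214.7], [0.0, 0.0, 1.0]] [[-0.635, -0.606, 0.478, 1.174], [0.772, -0.495, 0.399, 0.468], [-0.005, 0.623, 0.782, 0.981], [0.0, 0.0, 0.0, 1.0]]
scene feeler 0.59 [268.  177.8] 489 (np.int64(258), np.int64(292), np.int64(156), np.int64(195)) [ 0.473 -0.162  0.   ]
scene feeler 0.32 [252.6 235.2] 1428 (np.int64(225), np.int64(285), np.int64(205), np.int64(265)) [ 0.686 -0.043  0.   ]
scene feeler_tab 0.85 [267.7 176.6] 480 (np.int64(257), np.int64(293), np.int64(156), np.int64(196)) [ 0.469 -0.167  0
[... 2162 characters left out ...]
0.72 [245.5 189.5] 325 (np.int64(237), np.int64(252), np.int64(174), np.int64(199)) [0.645 0.103 0.   ]
top gap_mouth 0.48 [273.3 132.6] 1820 (np.int64(255), np.int64(285), np.int64(96), np.int64(175)) [0.803 0.032 0.   ]
top plain_foot 0.67 [357.9 192.2] 315 (np.int64(352), np.int64(367), np.int64(178), np.int64(203)) [ 0.645 -0.2    0.   ]
top collar_a 0.76 [438.4 231.4] 420 (np.int64(423), np.int64(448), np.int64(220), np.int64(243)) [ 0.544 -0.415  0.   ]
top collar_a 0.64 [294.7 182.7] 363 (np.int64(285), np.int64(306), np.int64(174), np.int64(196)) [ 0.667 -0.029  0.   ]
top collar_a 0.39 [106.2 181.6] 1645 (np.int64(75), np.int64(132), np.int64(165), np.int64(202)) [0.659 0.48  0.   ]
```

```bash
python3 - <<'E'
import cv2
a=cv2.imread("pics/top0.png")[75:290,150:470]; b=cv2.imread("pics/scene0.png")[130:330,120:400]
cv2.imwrite("pics/top0c.png",cv2.resize(a,None,fx=2.5,fy=2.5,interpolation=3)[:600,:800])
cv2.imwrite("pics/scene0c.png",cv2.resize(b,None,fx=2.8,fy=2.8,interpolation=3)[:600,:800])
E
```

```text
(no output)
```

View pics/top0c.png

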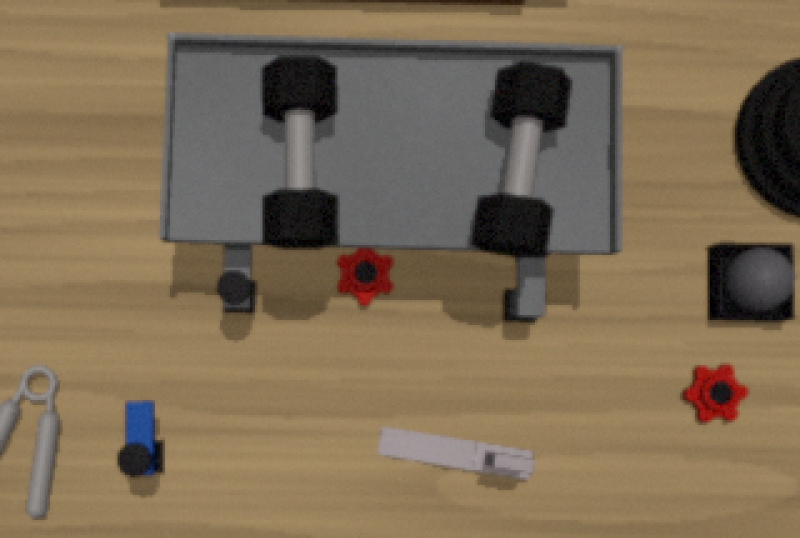

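View pics/scene0c.png

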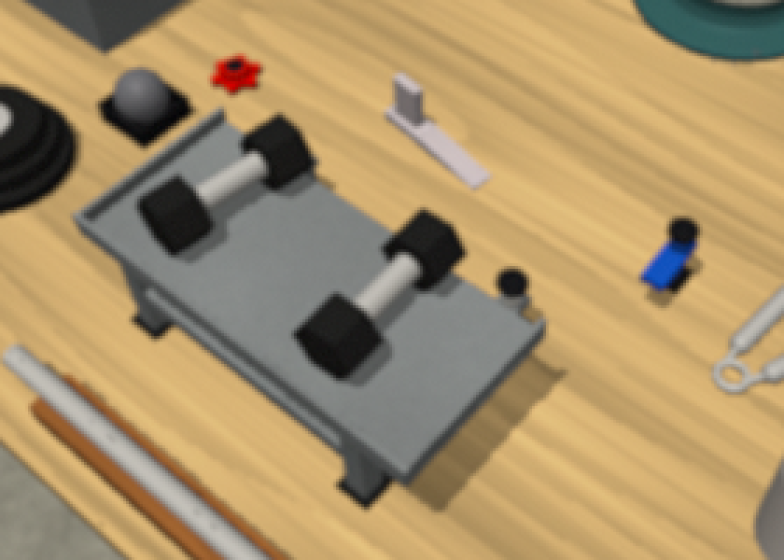

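The left front foot at top px (244,190) has the black knob, so it is the target. The blue one at (204,255) is the decoy. The feeler lies at px (302..363, 246..265) with its tip to the left, and its tab shows at px (355,260). Next I'll do a rough triangulation and plan the close look.

```bash
python3 - <<'E'
from h import *
from scipy.spatial.transform import Rotation as R
s=sense(); Rm=R.from_rotvec(s["eef_rot"]).as_matrix(); print("tool axes cols\n",Rm.round(3))
t=camera("top"); sc=camera("scene"); w=camera("wrist"); save("w0",w); print(w["tool_from_camera"].round(3),w["mtx"].round(1).tolist())
T=lambda x,y:(x/2.5+150,y/2.5+75); S=lambda x,y:(x/2.8+120,y/2.8+130)
for n,a,b in [("tip",(380,441),(480,180)),("tabtop",(492,460),(406,82)),("knob",(235,286),(512,278)),("frontleft deck",(163,240),(543,325))]:
    rs=[ray(t,T(*a)),ray(sc,S(*b))]; p=tri(rs); print(n,p.round(4),[round(float(np.linalg.norm(np.cross(p-o,d))),4) for o,d in rs])
for p in [(163,240),(620,252),(620,47),(172,37)]: print("deck",onplane(t,T(*p),.117).round(3))
for p in [(380,428),(380,454),(533,452),(528,478)]: print("blade",onplane(t,T(*p),.005).round(3))
E
```

```text
tool axes cols
 [[ 0.277 -0.961 -0.   ]
 [-0.961 -0.277  0.   ]
 [-0.     0.    -1.   ]]
[[ 1.    -0.001 -0.001  0.001]
 [-0.001 -0.95  -0.311 -0.079]
 [-0.     0.311 -0.95  -0.142]
 [ 0.     0.     0.     1.   ]] [[373.5, 0.0, 274.9], [0.0, 373.5, 215.6], [0.0, 0.0, 1.0]]
tip [ 0.4833 -0.0518  0.0031] [0.0004, 0.0004]
tabtop [ 0.4735 -0.1617  0.0859] [0.0077, 0.0077]
knob [0.6323 0.101  0.0973] [0.0018, 0.0018]
frontleft deck [0.6726 0.1681 0.1235] [0.0005, 0.0005]
deck [0.674 0.169 0.117]
deck [ 0.672 -0.272  0.117]
deck [ 0.875 -0.273  0.117]
deck [0.876 0.167 0.117]
blade [ 0.497 -0.051  0.005]
blade [ 0.469 -0.051  0.005]
blade [ 0.475 -0.213  0.005]
blade [ 0.448 -0.208  0.005]
```

Emit:
send_rows:
  targets: [5, 7, 0, 0, 0, 0.19, 8.5, 10, 14, 0, 0, 0, 0.37, 8.5, 14, 20.5, 0, 0, 0, 0.56, 8.5, 18, 27, -1, 0, 0, 0.74, 8.5, 22, 32, -2, 0, 0, 0.92, 8.5, 26, 37, -3, 0, 0, 1.06, 8.5, 28, 40, -4, 0, 0, 1.155, 8.5, 29.3, 42.1, -5, 0, 0, 1.155, 8.5, 29.3, 42.1, -5, 0, 0, 1.155, 8.5, 29.3, 42.1, -5, 0, 0, 1.155, 8.5]

```text
time: 2.3
eef_pos: [0.4666, -0.1783, 0.181]
eef_rot: [-3.134, 0.208, 0.001]
force: [0.6, -0.5, -0.3]
opening: 0.995
```

```bash
python3 - <<'E'
from h import *
s=sense(); c=camera("wrist"); save("w1",c); print(s["eef_pos"].round(4),s["eef_rot"].round(4),s["force"].round(2))
np.savez("w1",T=wristT(c,s),K=c["mtx"])
for t in "feeler","feeler_tab":
  for r in silhouettes("wrist",t)[:2]:
    m=r["mask"].astype(np.uint8); cs=max(cv2.findContours(m,0,2)[0],key=cv2.contourArea)
    print(t,round(r["score"],2),r["uv"],m.sum(),cv2.approxPolyDP(cs,3,True)[:,0].tolist())
E
```

```text
[ 0.4666 -0.1783  0.181 ] [-3.1342e+00  2.0800e-01  6.0000e-04] [ 0.55 -0.51 -0.27]
feeler 0.83 [273.5, 123.2] 7744 [[265, 25], [256, 28], [256, 210], [264, 236], [280, 238], [283, 226], [291, 222], [294, 28]]
feeler_tab 0.97 [274.1, 125.0] 7654 [[266, 25], [256, 28], [255, 44], [256, 218], [265, 236], [277, 237], [291, 214], [293, 27]]
```

View pics/w1.png

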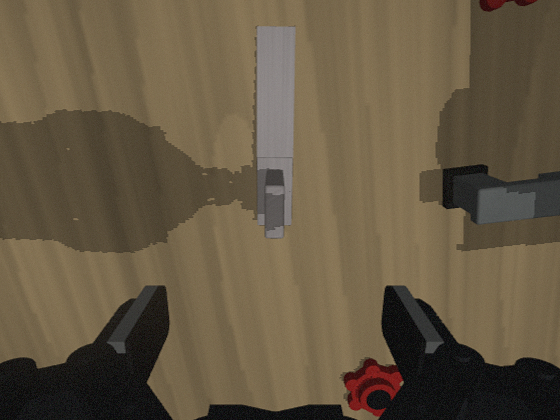

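The wrist view shows the blade's tip edge at row 27 (cols 257–295) and the slope start at row 157. The tab top spans rows 184–237, cols 266–284. I'll fit the pose from these points.

```bash
python3 - <<'E'
from h import *
from scipy.optimize import least_squares
d=np.load("w1.npz"); c={"mtx":d["K"]}; T=d["T"]
M=[(.13,.015,.002,257,27),(.13,-.015,.002,295,27),(.03,.015,.014,257,157),(.03,-.015,.014,293,157),(.02,.007,.072,265,184),(.02,-.007,.072,284,184),(-.02,.007,.072,265,237),(-.02,-.007,.072,282,237)]
def f(p,full=0):
    r=[]
    for x,y,z,u,v in M:
        P=[p[0]+x*np.cos(p[2])-y*np.sin(p[2]),p[1]+x*np.sin(p[2])+y*np.cos(p[2]),z+p[3]]
        r+=list(proj(c,P,T)-(u,v))
    return np.array(r)
q=least_squares(f,[.466,-.18,1.436,0],loss="soft_l1"); print(q.x.round(4),np.degrees(q.x[2]),f(q.x).round(1))
E
```

```text
[ 0.4662 -0.1801  1.4292 -0.0047] 81.88832382819785 [-0.   0.   0.1  0.4 -0.1 -0.7 -0.4 -0.3 -0.5 -0.1  0.5  0.1 -0.6  0.1
  1.5  0.3]
```

Emit:
send_rows:
  targets: [0, -0.2, -5, 0, 0, -0.01, 8.5, 0, -0.2, -10, 0, 0, -0.01, 8.5, 0, -0.2, -13.5, 0, 0, -0.01, 8.5, 0, -0.2, -15.5, 0, 0, -0.01, 8.5, 0, -0.2, -15.5, 0, 0, -0.01, 5, 0, -0.2, -15.5, 0, 0, -0.01, 2.5, 0, -0.2, -15.5, 0, 0, -0.01, 0.8, 0, -0.2, -15.5, 0, 0, -0.01, 0.8, 0, -0.2, -15.5, 0, 0, -0.01, 0.8, 0, -0.2, -15.5, 0, 0, -0.01, 0.8]

```text
time: 3.7
eef_pos: [0.4666, -0.1818, 0.027]
eef_rot: [3.133, -0.228, 0.001]
force: [-2.6, 0.5, 9.9]
opening: 0.157
```

Emit:
send_rows:
  targets: [0, 0, 0, 0, 0, 0, 0.4, 0, 0, 0, 0, 0, 0, 0.4, 0, 0, 0, 0, 0, 0, 0.4]

```text
time: 4.08
eef_pos: [0.4665, -0.1818, 0.027]
eef_rot: [3.133, -0.228, 0.001]
force: [-0.9, -0.4, 9.8]
opening: 0.156
```

Emit:
send_rows:
  targets: [0, 0, 1, 0, 0, 0, 0.4, 0, 0, 3, 0, 0, 0, 0.4, -0.3, 3.5, 4, 0, 0, -0.16, 0.4, -0.6, 7, 4, 0, 0, -0.33, 0.4, -1, 10.5, 4, 0, 0, -0.5, 0.4, -1.4, 14, 4, 0, 0, -0.67, 0.4, -1.8, 17.5, 4, 0, 0, -0.84, 0.4, -2.2, 21, 4, 0, 0, -1.01, 0.4, -2.6, 24.5, 4, 0, 0, -1.18, 0.4, -2.6, 26.5, 4, 0, 0, -1.33, 0.4]

```text
time: 5.32
eef_pos: [0.4399, 0.0854, 0.0669]
eef_rot: [-2.321, 2.116, 0.0]
force: [0.1, -0.5, -1.0]
opening: 0.156
```

Emit:
send_rows:
  targets: [0, 1.5, 0, 0, 0, -0.103, 0.4, 0, 1.5, 0, 0, 0, -0.103, 0.4, 0, 1.5, 0, 0, 0, -0.103, 0.4, 0, 1.5, 0, 0, 0, -0.103, 0.4]

```text
time: 5.82
eef_pos: [0.4403, 0.0978, 0.0664]
eef_rot: [-2.214, 2.229, 0.0]
force: [0.4, 0.3, -1.2]
opening: 0.157
```

```bash
python3 - <<'E'
from h import *
s=sense(); c=camera("wrist"); save("w2",c); print(s["eef_pos"].round(4),s["eef_rot"].round(4),s["force"].round(2),s["wrist_torque"].round(3),s["opening"])
np.savez("w2",T=wristT(c,s),K=c["mtx"])
c=camera("scene"); save("s2",c); c=camera("top"); save("t2",c)
E
```

```text
[0.4403 0.0978 0.0664] [-2.2136e+00  2.2292e+00  1.0000e-04] [ 0.4   0.28 -1.24] [0.022 0.014 0.009] 0.15720107386020782
```

View pics/w2.png

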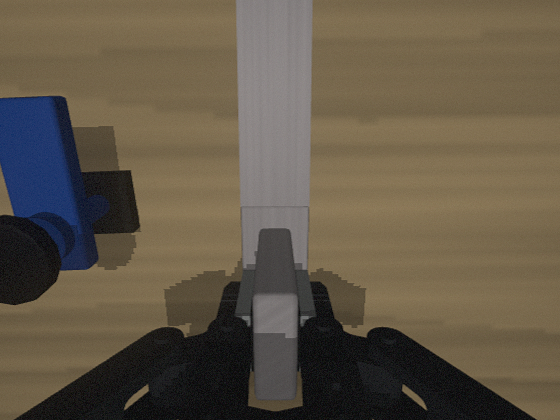

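The blade sits in the hand and is straight in the tool, with its edges centred on column 274.5 at both row 0 and row 207. The blue decoy is at the left. Next I'll step aside and up so the wrist camera can see the real foot.

Emit:
send_rows:
  targets: [1, -2, 5, 0, 0, 0, 0.4, 3, -5, 10, 0, 0, 0, 0.4, 5, -7, 14, 0, 0, 0, 0.4, 5, -7, 14, 0, 0, 0, 0.4, 5, -7, 14, 0, 0, 0, 0.4, 5, -7, 14, 0, 0, 0, 0.4]

```text
time: 6.72
eef_pos: [0.4893, 0.029, 0.2051]
eef_rot: [2.213, -2.227, -0.002]
force: [1.1, -0.3, -0.8]
opening: 0.158
```

```bash
python3 - <<'E'
from h import *
s=sense(); c=camera("wrist"); save("w3",c); print(s["eef_pos"].round(4),s["eef_rot"].round(4),s["force"].round(2))
np.savez("w3",T=wristT(c,s),K=c["mtx"])
for r in silhouettes("wrist","screw_foot")[:2]:
    m=r["mask"].astype(np.uint8); cs=max(cv2.findContours(m,0,2)[0],key=cv2.contourArea); print(r["score"],r["uv"],cv2.boundingRect(cs))
t=cv2.imread("pics/t2.png")[165:285,190:350]
o=np.zeros((600,800,3),np.uint8); o[:]=cv2.resize(c["pixels"][:,:,::-1],(800,600),interpolation=3)
cv2.imwrite("pics/w3b.png",o)
E
```

```text
[0.4893 0.029  0.2051] [ 2.2135 -2.2273 -0.0024] [ 1.06 -0.34 -0.78]
0.66 [69.8, 211.0] (32, 159, 92, 104)
0.59 [176.7, 15.2] (131, 0, 74, 34)
```

View pics/w3b.png

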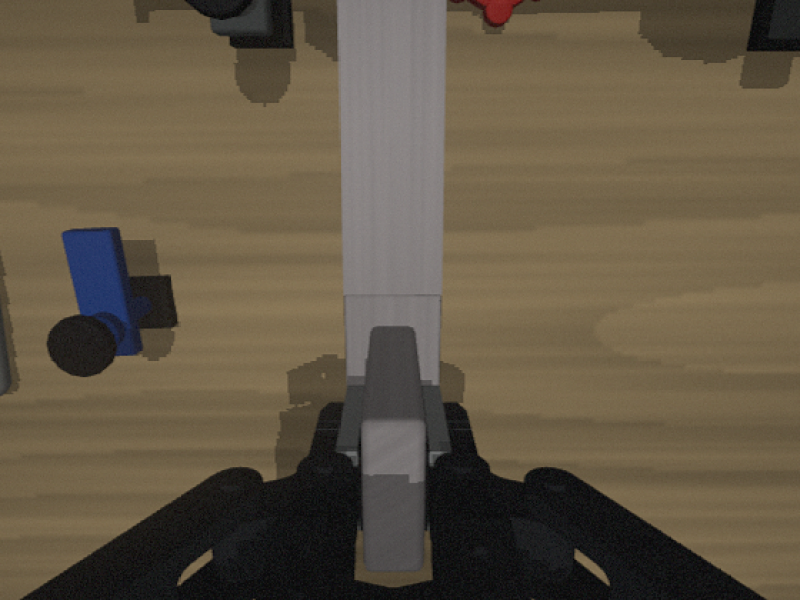

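```bash
python3 - <<'E'
from h import *
d=np.load("w3.npz"); c={"mtx":d["K"]}; T=d["T"]; k=1/1.42857
for n,u,v in [("soleL",230,48),("soleR",293.5,48),("plainL",747,51)]:
    for z in (.007,.017): print(n,z,onplane(c,(u*k,v*k),z,T).round(4))
t=camera("top"); save("t3",t); print(proj(t,[.617,.098,.0]),proj(t,[.634,.098,.01]))
d2=np.load("w2.npz"); c2={"mtx":d2["K"]}
s=np.array([.0978])
for n,D,L in (("w2",d2,[(237,0),(312,0),(241,207),(308,207)]),("w3",d,[(338*k,0),(446*k,0),(344*k,295*k),(441*k,295*k)])):
    T=D["T"]; zz=T[2,3]-.17
    for p in L: print(n,onplane({"mtx":D["K"]},p,{"w2":.0664,"w3":.2051}[n]-.026+.012,T).round(4))
E
```

```text
soleL 0.007 [0.6162 0.1211 0.007 ]
soleL 0.017 [0.6148 0.1183 0.017 ]
soleR 0.007 [0.616  0.0843 0.007 ]
soleR 0.017 [0.6146 0.0827 0.017 ]
plainL 0.007 [ 0.6131 -0.1783  0.007 ]
plainL 0.017 [ 0.6118 -0.1722  0.017 ]
[247.13930277 199.99126848] [247.06231143 193.27626356]
w2 [0.553  0.1098 0.0524]
w2 [0.5529 0.0821 0.0524]
w2 [0.4731 0.111  0.0524]
w2 [0.4729 0.0818 0.0524]
w3 [0.602  0.0413 0.1911]
w3 [0.6018 0.0133 0.1911]
w3 [0.5223 0.0424 0.1911]
w3 [0.5221 0.0128 0.1911]
```

Emit:
send_rows:
  targets: [-2.5, 3, -2, 0, 0, 0, 0.4, -2.5, 7.2, -6, 0, 0, 0, 0.4, -2.5, 7.2, -11, 0, 0, 0, 0.4, -2.5, 7.2, -15, 0, 0, 0, 0.4, -2.5, 7.2, -17, 0, 0, 0, 0.4, -2.5, 7.2, -17.5, 0, 0, 0, 0.4, -2.5, 7.2, -17.5, 0, 0, 0, 0.4, -2.5, 7.2, -17.5, 0, 0, 0, 0.4]

```text
time: 7.88
eef_pos: [0.4657, 0.1007, 0.0321]
eef_rot: [-2.213, 2.229, -0.001]
force: [-0.3, 0.3, -1.8]
opening: 0.157
```

```bash
python3 - <<'E'
from h import *
s=sense(); print(s["eef_pos"].round(4),s["eef_rot"].round(4),s["force"].round(2),s["wrist_torque"].round(3))
t=camera("top"); save("t4",t); sc=camera("scene"); save("s4",sc)
a=cv2.resize(t["pixels"][160:270,190:300,::-1],(590,590),interpolation=cv2.INTER_CUBIC); b=cv2.resize(sc["pixels"][180:270,280:315,::-1],(210,590),interpolation=cv2.INTER_CUBIC)
cv2.imwrite("pics/c4.png",np.hstack([a,b]))
E
```

```text
[0.4657 0.1007 0.0321] [-2.2126e+00  2.2285e+00 -1.0000e-03] [-0.31  0.32 -1.82] [ 0.075 -0.001  0.054]
```

View pics/c4.png

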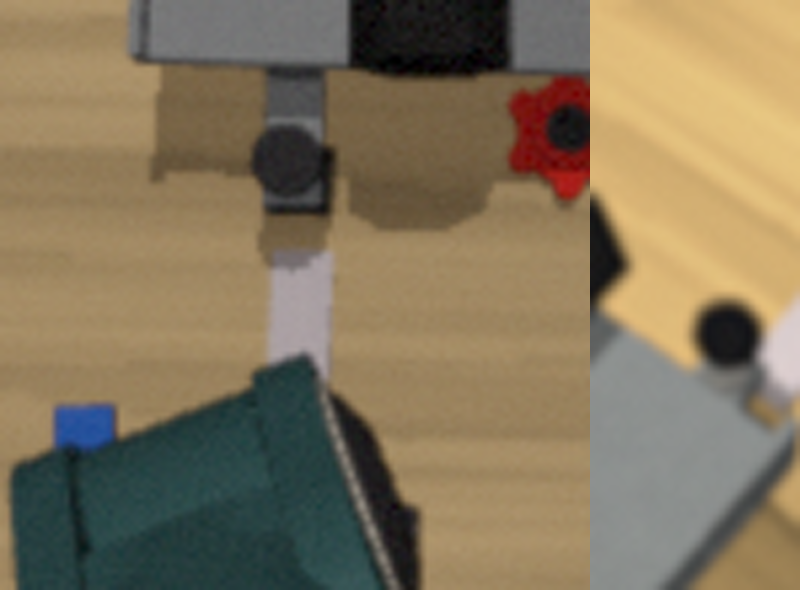

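Top view: the tip edge is centred at crop column 301.5 and the sole's front edge at about 298, so the blade sits roughly 1.5 mm too far right. The wrist view agrees. I'll shift +0.15 cm in y and lower the blade until it touches the bench.

Emit:
send_rows:
  targets: [0, 0.15, -0.15, 0, 0, 0, 0.4, 0, 0.15, -0.3, 0, 0, 0, 0.4, 0, 0.15, -0.35, 0, 0, 0, 0.4, 0, 0.15, -0.35, 0, 0, 0, 0.4, 0, 0.15, -0.35, 0, 0, 0, 0.4]

```text
time: 8.6
eef_pos: [0.4652, 0.102, 0.0277]
eef_rot: [2.213, -2.229, -0.0]
force: [-0.3, -0.0, -0.9]
opening: 0.159
```

Emit:
send_rows:
  targets: [0, 0, -0.05, 0, 0, 0, 0.4, 0, 0, -0.05, 0, 0, 0, 0.4, 0, 0, -0.05, 0, 0, 0, 0.4]

```text
time: 8.98
eef_pos: [0.4652, 0.102, 0.0273]
eef_rot: [-2.213, 2.229, 0.0]
force: [0.6, -0.8, -0.4]
opening: 0.152
```

Emit:
send_rows:
  targets: [0, 0, -0.04, 0, 0, 0, 0.4, 0, 0, -0.04, 0, 0, 0, 0.4, 0, 0, -0.04, 0, 0, 0, 0.4]

```text
time: 9.35
eef_pos: [0.4652, 0.102, 0.027]
eef_rot: [-2.213, 2.229, 0.0]
force: [-1.7, 0.1, 4.2]
opening: 0.158
```

```bash
python3 - <<'E'
from h import *
for i in range(6):
    s=sense(); print(s["eef_pos"].round(4),s["eef_rot"].round(4),s["force"].round(2),s["wrist_torque"].round(3)); camera("top")
E
```

```text
[0.4652 0.102  0.027 ] [-2.2133  2.2293  0.    ] [-1.67  0.12  4.22] [0.029 0.349 0.033]
[0.4652 0.102  0.027 ] [-2.2134e+00  2.2293e+00  1.0000e-04] [-2.29  0.26  6.34] [-0.026  0.414  0.049]
[0.4652 0.102  0.027 ] [-2.2135e+00  2.2292e+00  1.0000e-04] [-1.06 -0.15  4.98] [-0.028  0.462 -0.027]
[0.4652 0.102  0.027 ] [-2.2133  2.2293  0.    ] [-1.71  0.42  6.04] [0.012 0.403 0.043]
[0.4652 0.102  0.027 ] [-2.2134  2.2293  0.    ] [-2.19  0.53  4.94] [ 0.026  0.453 -0.003]
[0.4652 0.1021 0.027 ] [-2.2134e+00  2.2293e+00  1.0000e-04] [-1.76 -0.61  5.64] [-0.069  0.448 -0.034]
```

Emit:
send_rows:
  targets: [0, 0, 0.02, 0, 0.004, 0, 0.4, 0, 0, 0.02, 0, 0.004, 0, 0.4, 0, 0, 0.02, 0, 0.004, 0, 0.4]

```text
time: 10.02
eef_pos: [0.4653, 0.102, 0.0271]
eef_rot: [2.212, -2.228, -0.004]
force: [0.2, 0.4, 0.4]
opening: 0.155
```

```bash
cat > f.py <<'E'
from h import *
L=[]
for i in range(4):
    s=sense(); L.append(np.r_[s["force"],s["wrist_torque"]]); camera("top")
print(s["time"].round(2),s["eef_pos"].round(4),s["eef_rot"].round(4),np.mean(L,0).round(2))
E
python3 f.py
```

```text
Traceback (most recent call last):
  File "f.py", line 5, in <module>
    print(s["time"].round(2),s["eef_pos"].round(4),s["eef_rot"].round(4),np.mean(L,0).round(2))
          ^^^^^^^^^^^^^^^
AttributeError: 'float' object has no attribute 'round'
```

Emit:
send_rows:
  targets: [0.5, 0, 0, 0, 0, 0, 0.4, 1, 0, 0, 0, 0, 0, 0.4, 1.5, 0, 0, 0, 0, 0, 0.4, 2, 0, 0, 0, 0, 0, 0.4, 2.5, 0, 0, 0, 0, 0, 0.4, 3, 0, 0, 0, 0, 0, 0.4, 3.4, 0, 0, 0, 0, 0, 0.4, 3.7, 0, 0, 0, 0, 0, 0.4, 3.7, 0, 0, 0, 0, 0, 0.4]

```text
time: 11.35
eef_pos: [0.5025, 0.102, 0.0271]
eef_rot: [2.212, -2.228, -0.004]
force: [0.3, 0.0, 0.8]
opening: 0.156
```

```bash
sed -i 's/s\["time"\].round(2)/s["time"]/' f.py; python3 f.py; python3 - <<'E'
from h import *
c=camera("wrist"); save("w5",c); t=camera("top"); save("t5",t)
a=cv2.resize(t["pixels"][165:225,215:285,::-1],(490,420),interpolation=cv2.INTER_CUBIC)
cv2.imwrite("pics/c5.png",np.hstack([a,c["pixels"][:,130:430,::-1]]))
E
```

```text
11.5 [0.5023 0.102  0.0271] [ 2.2116 -2.2276 -0.0043] [ 0.45  0.18  0.89 -0.05 -0.44 -0.01]
```

View pics/c5.png

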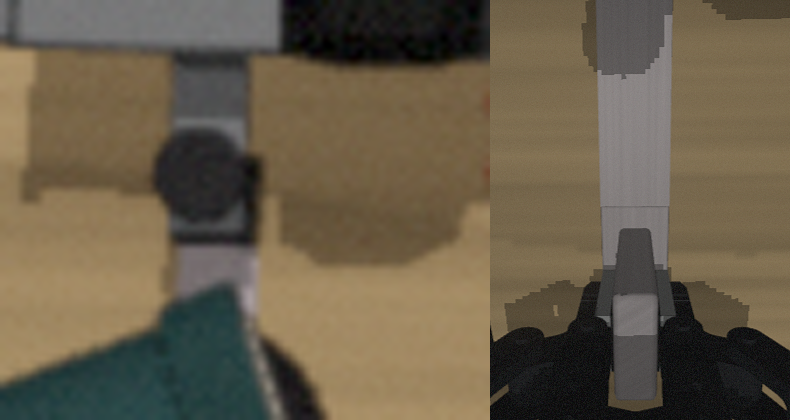

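The tip is under the sole, and the blade (columns 178–257) is within about 1 mm of the sole's centre (171–258). From here I advance in small steps and watch the push force.

Emit:
send_rows:
  targets: [0.1, 0.05, 0, 0, -0.002, 0, 0.4, 0.2, 0.05, 0, 0, -0.002, 0, 0.4, 0.3, 0.05, 0, 0, -0.002, 0, 0.4, 0.3, 0.05, 0, 0, -0.002, 0, 0.4]

```text
time: 12.15
eef_pos: [0.5053, 0.1025, 0.027]
eef_rot: [2.213, -2.229, -0.002]
force: [-0.5, 0.6, 0.7]
opening: 0.154
```

Emit:
send_rows:
  targets: [0.1, 0, 0, 0, 0, 0, 0.4, 0.2, 0, 0, 0, 0, 0, 0.4, 0.2, 0, 0, 0, 0, 0, 0.4]

```text
time: 12.52
eef_pos: [0.5074, 0.1025, 0.0271]
eef_rot: [2.213, -2.229, -0.002]
force: [0.1, -0.4, 0.6]
opening: 0.155
```

```bash
python3 f.py
```

```text
12.675 [0.5073 0.1025 0.0271] [ 2.2125e+00 -2.2285e+00 -2.2000e-03] [ 0.47 -0.    0.04 -0.01 -0.2  -0.01]
```

Emit:
send_rows:
  targets: [0.1, 0, 0, 0, 0, 0, 0.4, 0.2, 0, 0, 0, 0, 0, 0.4, 0.25, 0, 0, 0, 0, 0, 0.4, 0.25, 0, 0, 0, 0, 0, 0.4]

```text
time: 13.22
eef_pos: [0.5098, 0.1025, 0.0271]
eef_rot: [2.213, -2.229, -0.002]
force: [-0.5, -0.7, -0.6]
opening: 0.151
```

Emit:
send_rows:
  targets: [0.1, 0, 0, 0, 0, 0, 0.4, 0.2, 0, 0, 0, 0, 0, 0.4, 0.25, 0, 0, 0, 0, 0, 0.4, 0.25, 0, 0, 0, 0, 0, 0.4]

```text
time: 13.72
eef_pos: [0.5123, 0.1025, 0.0271]
eef_rot: [2.212, -2.229, -0.002]
force: [0.2, 0.1, -0.2]
opening: 0.154
```

Emit:
send_rows:
  targets: [0.1, 0, 0, 0, 0, 0, 0.4, 0.2, 0, 0, 0, 0, 0, 0.4, 0.25, 0, 0, 0, 0, 0, 0.4, 0.25, 0, 0, 0, 0, 0, 0.4]

```text
time: 14.22
eef_pos: [0.5148, 0.1025, 0.0271]
eef_rot: [2.212, -2.229, -0.002]
force: [0.3, 0.2, -0.1]
opening: 0.156
```

Emit:
send_rows:
  targets: [0.1, 0, 0, 0, 0, 0, 0.4, 0.2, 0, 0, 0, 0, 0, 0.4, 0.25, 0, 0, 0, 0, 0, 0.4, 0.25, 0, 0, 0, 0, 0, 0.4]

```text
time: 14.72
eef_pos: [0.5173, 0.1025, 0.0271]
eef_rot: [2.213, -2.229, -0.002]
force: [0.2, 0.3, 0.5]
opening: 0.153
```

Emit:
send_rows:
  targets: [0.1, 0, 0, 0, 0, 0, 0.4, 0.2, 0, 0, 0, 0, 0, 0.4, 0.25, 0, 0, 0, 0, 0, 0.4, 0.25, 0, 0, 0, 0, 0, 0.4]

```text
time: 15.22
eef_pos: [0.5198, 0.1025, 0.0271]
eef_rot: [2.212, -2.229, -0.002]
force: [0.3, 0.5, -0.1]
opening: 0.156
```

Emit:
send_rows:
  targets: [0.1, 0, 0, 0, 0, 0, 0.4, 0.2, 0, 0, 0, 0, 0, 0.4, 0.25, 0, 0, 0, 0, 0, 0.4, 0.25, 0, 0, 0, 0, 0, 0.4]

```text
time: 15.72
eef_pos: [0.5223, 0.1025, 0.0271]
eef_rot: [2.212, -2.229, -0.002]
force: [0.3, -0.2, 0.0]
opening: 0.16
```

Emit:
send_rows:
  targets: [0.1, 0, 0, 0, 0, 0, 0.4, 0.2, 0, 0, 0, 0, 0, 0.4, 0.25, 0, 0, 0, 0, 0, 0.4, 0.25, 0, 0, 0, 0, 0, 0.4]

```text
time: 16.23
eef_pos: [0.5248, 0.1025, 0.0271]
eef_rot: [2.212, -2.229, -0.002]
force: [-0.3, -0.1, 0.0]
opening: 0.152
```

Emit:
send_rows:
  targets: [0.1, 0, 0, 0, 0, 0, 0.4, 0.2, 0, 0, 0, 0, 0, 0.4, 0.25, 0, 0, 0, 0, 0, 0.4, 0.25, 0, 0, 0, 0, 0, 0.4]

```text
time: 16.73
eef_pos: [0.5273, 0.1025, 0.0271]
eef_rot: [2.213, -2.228, -0.002]
force: [1.2, -0.3, 0.2]
opening: 0.151
```

Emit:
send_rows:
  targets: [0.1, 0, 0, 0, 0, 0, 0.4, 0.2, 0, 0, 0, 0, 0, 0.4, 0.25, 0, 0, 0, 0, 0, 0.4, 0.25, 0, 0, 0, 0, 0, 0.4]

```text
time: 17.23
eef_pos: [0.5298, 0.1025, 0.0271]
eef_rot: [2.213, -2.229, -0.002]
force: [1.3, 0.5, -0.2]
opening: 0.158
```

Emit:
send_rows:
  targets: [0.1, 0, 0, 0, 0, 0, 0.4, 0.2, 0, 0, 0, 0, 0, 0.4, 0.25, 0, 0, 0, 0, 0, 0.4, 0.25, 0, 0, 0, 0, 0, 0.4]

```text
time: 17.73
eef_pos: [0.5323, 0.1025, 0.027]
eef_rot: [2.212, -2.229, -0.002]
force: [0.2, 0.3, -0.1]
opening: 0.155
```

Emit:
send_rows:
  targets: [0.1, 0, 0, 0, 0, 0, 0.4, 0.2, 0, 0, 0, 0, 0, 0.4, 0.25, 0, 0, 0, 0, 0, 0.4, 0.25, 0, 0, 0, 0, 0, 0.4]

```text
time: 18.23
eef_pos: [0.5348, 0.1025, 0.0271]
eef_rot: [2.212, -2.229, -0.002]
force: [-0.1, -0.6, -0.1]
opening: 0.158
```

Emit:
send_rows:
  targets: [0.1, 0, 0, 0, 0, 0, 0.4, 0.2, 0, 0, 0, 0, 0, 0.4, 0.25, 0, 0, 0, 0, 0, 0.4, 0.25, 0, 0, 0, 0, 0, 0.4]

```text
time: 18.73
eef_pos: [0.5373, 0.1025, 0.027]
eef_rot: [2.212, -2.229, -0.002]
force: [0.4, 0.5, -0.1]
opening: 0.159
```

Emit:
send_rows:
  targets: [0.1, 0, 0, 0, 0, 0, 0.4, 0.2, 0, 0, 0, 0, 0, 0.4, 0.25, 0, 0, 0, 0, 0, 0.4, 0.25, 0, 0, 0, 0, 0, 0.4]

```text
time: 19.23
eef_pos: [0.5398, 0.1025, 0.0271]
eef_rot: [2.213, -2.229, -0.002]
force: [0.5, 0.4, -0.1]
opening: 0.157
```

Emit:
send_rows:
  targets: [0.1, 0, 0, 0, 0, 0, 0.4, 0.2, 0, 0, 0, 0, 0, 0.4, 0.25, 0, 0, 0, 0, 0, 0.4, 0.25, 0, 0, 0, 0, 0, 0.4]

```text
time: 19.73
eef_pos: [0.5419, 0.1025, 0.027]
eef_rot: [2.212, -2.228, -0.003]
force: [-5.2, 0.5, 2.9]
opening: 0.156
```

```bash
python3 f.py
```

```text
19.875 [0.5419 0.1025 0.027 ] [ 2.2123 -2.2281 -0.0027] [-5.54 -0.05  3.46 -0.03  0.83 -0.02]
```

Emit:
send_rows:
  targets: [0.05, 0, 0, 0, 0, 0, 0.4, 0.05, 0, 0, 0, 0, 0, 0.4, 0.05, 0, 0, 0, 0, 0, 0.4]

```text
time: 20.3
eef_pos: [0.5422, 0.1025, 0.027]
eef_rot: [2.212, -2.228, -0.003]
force: [-6.3, 0.1, 4.3]
opening: 0.16
```

```bash
python3 f.py
```

```text
20.45 [0.5423 0.1025 0.027 ] [ 2.2122 -2.2278 -0.0031] [-6.62  0.08  4.17 -0.08  1.03 -0.  ]
```

Emit:
send_rows:
  targets: [0, 0, 0, 0, 0, 0, 2.5, 0, 0, 0, 0, 0, 0, 5, 0, 0, 0, 0, 0, 0, 5, 0, 0, 0, 0, 0, 0, 5, 0, 0, 0, 0, 0, 0, 5]

```text
time: 21.12
eef_pos: [0.5427, 0.1025, 0.0271]
eef_rot: [2.213, -2.228, -0.002]
force: [0.4, -0.0, 0.3]
opening: 0.589
```

Emit:
send_rows:
  targets: [0, 0, 1, 0, 0, 0, 5, 0, 0, 3, 0, 0, 0, 5, 0, 0, 6, 0, 0, 0, 5, 0, 0, 10, 0, 0, 0, 5, 0, 0, 14, 0, 0, 0, 5, -3, 0, 17, 0, 0, 0, 5, -8, -2, 20, 0, 0, 0, 5, -13, -5, 22, 0, 0, 0, 5, -13, -5, 22, 0, 0, 0, 5, -13, -5, 22, 0, 0, 0, 5]

```text
time: 22.38
eef_pos: [0.4131, 0.0527, 0.2477]
eef_rot: [2.213, -2.229, -0.001]
force: [0.0, 0.8, -0.4]
opening: 0.585
```

```bash
python3 f.py; python3 - <<'E'
from h import *
s=sense(); w=camera("wrist"); T=wristT(w,s); t=camera("top"); save("t6",t)
a=cv2.resize(t["pixels"][160:250,205:275,::-1],(370,420),interpolation=cv2.INTER_CUBIC)
cv2.imwrite("pics/c6.png",np.hstack([a,w["pixels"][:,:420,::-1]]))
np.savez("w6",T=T,K=w["mtx"])
E
```

```text
22.525 [0.4131 0.053  0.2466] [ 2.2128 -2.2272 -0.0036] [-0.02  0.53  0.05  0.03 -0.01  0.01]
```

View pics/c6.png

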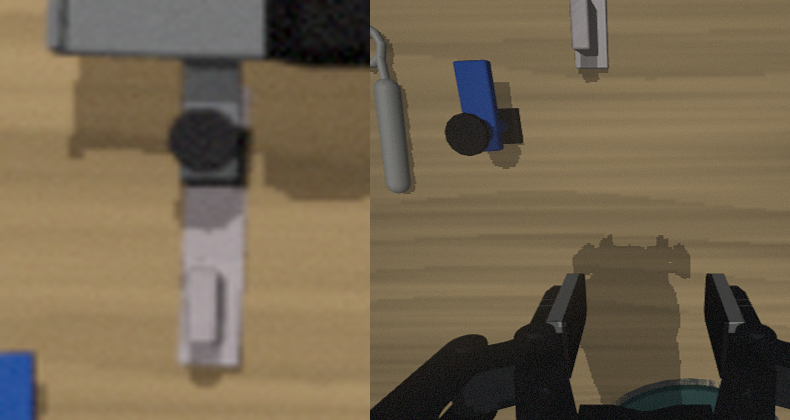

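The top view shows the blade under the knobbed foot and square to it. Its edges at columns 184–244 sit within the sole's roughly 182–247. The gripper is clear and nothing else has moved, so I'm handing in.

```bash
python3 -c "
from cell import *
print(close_job())"
```

```text
the job is handed in; nothing more can be done
None
```

The feeler blade is lightly wedged under the middle of the left front foot, the one with the black knob. I gripped it by its tab, turned it square to the rack and laid it flat. I then slid it in until it went snug, let go and backed the gripper away. The job was handed in at about 22.5 s of the 64 s allowed.

- **Push force:** sliding took 1 N or less. The push then rose to 5.5 N, and one last 0.5 mm nudge brought it to about 6.6 N before I released. The force readings were near zero after release.
- **Fit:** the last top picture shows the blade square to the rack, with its centre about 1 mm or less from the middle of the sole. The robot was touching nothing, and nothing else in view looked moved; I did not look at the whole bench again.
- **Disagreements:**
  - The wrist camera put heights about 5 mm too low and sideways positions about 1.5 mm off. I set the blade's sideways position by comparing it with the foot in the pictures, and found the bench by touch.
  - When first lowered, the blade touched at its heel, so I tilted the tool by a few thousandths of a radian to lay it flat.
- **Not checked:** I did not measure the gap under the sole directly. I judged the fit only from the rise in push force, when the blade was roughly 55–60 mm under the foot.

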